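# Start a fair rolling race with the release bar

### The arm

A 6-joint arm with a two-finger parallel gripper is mounted at the origin on a cart in front of the work surface, level with it; the furniture and walls round the work are solid. World frame = base frame: x ahead of the robot, y to its left, z up, the work surface at z = 0. Lengths are in m, angles in rad, forces in N, time in s.
With the tool pointing down it reaches from about 0.3 to 0.85 m from the base axis. Payload 4.2 kg.
Tool frame: the origin (TCP) lies between the finger pads, 19 mm behind the fingertips; this is the grasp point; z points along the fingers, y is the line along which they close (so a half turn about z gives the same grasp; the last joint's range is limited). The gripper opens to 91 mm and grips with 3 to 60 N. Pads are 32 mm wide; open, the fingers measure 118 mm over their backs; the gripper's body (76 mm by 178 mm) begins 60 mm behind the grasp point.
Start: joints at [-1.329, 0.32, 1.565, -0, 1.257, -0.02], TCP at [0.149, -0.555, 0.233] pointing down, gripper open.
Joint ranges: [-3.11, 3.11], [-0.84, 2.01], [0.21, 2.61], [-1.34, 4.49], [0.05, 2.63], [-2.56, 2.56]. Speed limits (rad/s): [2.57, 2.57, 3.14, 3.14, 3.14, 3.14].

### API

Orientations are given as [roll, pitch, yaw] about the fixed x, y, z axes, in that order (R = Rz(yaw) Ry(pitch) Rx(roll)).
In Python, from plant import * gives the robot as it stands.
- The arm moves only by the tool drive_tool, never from a script. Its argument "steps" is a list of rows, each an object with "dp": the shift along the tool's x, y, z as a fraction of full scale, a list of three; "yaw": the turn about the tool's z as a fraction of full scale; "fingers": the opening, from -1 (shut) to 1 (fully open). A call has 1 to 20 rows; each row shifts and turns the commanded pose from where the row before left it, along the tool's axes as they then stand; what a row does not reach is not made up. Full scale, the value 1, is 0.3 m for a shift and 0.08 rad for a turn. A row lasts 1/12 s, in which the tool goes at most 41.7 mm and 7.16 degrees, less where a joint would pass 70% of its speed; a pose out of reach is approached as far as the arm can. A call with a number of a shift or a turn outside -1 to 1 is refused whole. A call with a gripper value outside its range is refused whole. The fingers move at their own pace and stop on an object; "squeeze" is the grip in N (left out, the last holds). Time passes only in rows, so rows that do not move let the fingers close. It gives the time, the measured TCP pose, the force, the opening and the grip force at its end, in the units of the state.
- state(): the state, without advancing time (a new reading comes with each control period).
- camera(name): name is "scene" or "top" or "wrist"; returns a dict with "color" (480x640x3 uint8, red, green, blue), "range_z" (480x640 float32, m along the optical axis (not along the pixel's ray), 0 where there is no reading), "intrinsics" (3x3 intrinsics, pixels), "xyz" and "attitude" of the camera in the world. Camera axes: x right, y down, z forward; pixel columns grow to the right and rows downward; lengths in m; the calibration is good to about 2 mm. A picture is of the moment at which its call begins.
- finish_job(): hands the job in; it is judged then, once.
The state is a dict: "clock": time; "joint_positions": joint angles; "joint_velocities": joint speeds; "joint_efforts": joint torques, N m; "eef_pos": TCP position; "eef_rot": TCP orientation; "wrist_force": force on the tool from outside, world axes, zero at the start; "torque": the same for the moment, N m; "grip_width": finger opening in m; "grasp_force": force on a finger pad.
Only numpy, scipy, OpenCV 4.12 (cv2) and the standard library are available. Lean on these libraries where they do the work, as an engineer would, in place of code of your own. Each camera call takes 0.05 s, during which the arm holds its last target. There are 200 camera calls.

### The job

Take the metal roller off its little cradle on the table and lay it in the empty lane of the sloping two-lane track, behind the closed starting gate beside the roller that already waits there, and let go of it. Then press the long release bar under the bridge all the way home, near its middle so that both ends go down together and the bar stays level along its length, hold it there until both rollers have run down to the stop, then let the bar come back up. Do not move the other things on the table.

Things in the scene. Friction and masses are not known exactly. Their poses are not given: they have to be found in the camera images.
- track: Fixed two-lane rolling track of wood and grey metal, 325 long (its x) x 306 wide over the bridge x 236 high; origin on the table under the middle of the release bar. x points away from the robot, down the lanes; z up. Lanes 76 wide between lips 8 high, centre lines y = +55 (empty) and -55. They slope 9 degrees: deck z = 98 at x = 53, falling 0.158 per unit x. Front: panel with bar and bridge.
- bridge (a point): Middle of the underside of the aluminium bridge above the release bar, at track x = 10, y = 0, z = 220. It covers track x = -10 to 30 (40 deep, 16 thick), 135 above the bar, on two posts with inner faces at y = +-139. A tool pointing straight down cannot reach the bar: come from the robot's side, tilted about 30 degrees, tips forward and down.
- start (a point): Where the centre of a roller comes to rest against the closed gate in the empty lane: track x = 114, y = 55, z = 114; axes as the track's. Gate blades of both lanes: near face at x = 134, 14 above the deck. Bay behind: grey wall, face at x = 55, top z = 112. A roller let go up to 25 short of here rolls gently on to the gate.
- bar_mid (a point): Middle of the face of the release bar, where to press: track x = 0, y = 0, z = 85 when up. Bar: grey plastic, black end caps, 200 long (point y, along the track's y) x 26 wide (point x) x 16 thick. Site z is the outward normal of its face, leaning 30 degrees from vertical towards the robot (track -x); press along minus z.
- bar_press (a joint): Travel of the bar along its press direction, m: 0 up, 0.012 home against its stop. Spring: about 3 N to start, 8 N at home; it springs back when let go. It lowers the gate 1.5 times as far, so the gate is flush with the deck only from about 0.010.
- bar_rock (a joint): Rocking of the bar about the axis across its length, rad: 0 level, + with the +y end up. Spring 8 N m per rad towards level: pressing off the middle tips that end down. More than 0.05 (one end about 10 mm lower than the other) spoils the race.
- roller: Aluminium roller to be loaded: solid cylinder, 50 diameter x 56 long, about 0.3 kg, small dark 10 centre hole in each end. Origin at its centre, y along its axis. It starts on the cradle, centre 36 above the table; grip it by its flat ends from above.
- cradle: Small fixed wooden cradle on the table, 60 x 50, two rails 10 wide, 44 long and 16 high along its y, under the roller; origin under its centre.
- lane_roller: The waiting roller in the -y lane: aluminium, same size as the other, larger dark 32 centre in each end. Origin at its centre, y along its axis. Starts at rest against the gate. After the release a roller takes about 0.6 s to run to the stop at the foot, 34 high, and about 1 s more to settle there, centre at track x = 264, z = 90.
- jar: Bystander, leave alone: sample jar with a black screw lid, 60 x 60 x 68; origin under its centre (mm).
- flask: Bystander, leave alone: glass conical flask, 61 x 61 x 78; origin under its centre (mm).
- bottle: Bystander, leave alone: glass reagent bottle with a stopper, 70 x 70 x 142; origin under its centre (mm).
- pipette: Bystander, leave alone: white plastic pipette lying flat, 13 x 152 x 14, long along its own y; origin under its centre (mm).

How it is judged:
On the way, in this order (a step that is already met when the one before it is completed fails the run):
1. the roller lies still in the empty lane behind the closed gate, let go, with the other still waiting beside it (y of roller in the frame of track between 0.039 and 0.071 m and x of roller in the frame of track between 0.073 and 0.123 m and z of each of roller, lane_roller in the frame of track below 0.123 m and y of lane_roller in the frame of track between -0.071 and -0.039 m and x of lane_roller in the frame of track between 0.073 and 0.123 m and linear speed of roller below 0.02 m/s and contact force between roller and the fingers below 0.1 N and value of joint bar_press below 0.002 m), for 0.2 s.
2. with the bar held home and level, both rollers have run down their lanes to the stop (value of joint bar_press above 0.01 m and value of joint bar_rock between -0.05 and 0.05 rad and y of roller in the frame of track between 0.03 and 0.08 m and x of roller in the frame of track between 0.25 and 0.28 m and z of each of roller, lane_roller in the frame of track below 0.105 m and y of lane_roller in the frame of track between -0.08 and -0.03 m and x of lane_roller in the frame of track between 0.25 and 0.28 m), for 0.2 s.
At the end, for the whole second after the job is handed in: Both rollers rest (slower than 20 mm/s) against the stop at the foot of the track, each in its own lane (centre at x 250 to 280 of the track, within 25 mm of its lane's centre line), and the bar is back up (within 2 mm) (y of roller in the frame of track between 0.03 and 0.08 m and x of roller in the frame of track between 0.25 and 0.28 m and z of each of roller, lane_roller in the frame of track below 0.105 m and y of lane_roller in the frame of track between -0.08 and -0.03 m and x of lane_roller in the frame of track between 0.25 and 0.28 m and linear speed of each of roller, lane_roller below 0.02 m/s and value of joint bar_press below 0.002 m); the robot touches nothing.
It fails at once if the bar is tipped by more than 0.05 rad (one end about 10 mm lower than the other) (value of joint bar_rock above 0.05 rad or value of joint bar_rock below -0.05 rad).
It fails at once if another thing on the table is moved more than 30 mm (distance of any of jar, flask, bottle, pipette from where it was at the start of the episode above 0.03 m).
It also fails if it takes over 67 s, if anything falls off the work surface, if the arm or the gripper's body presses on something with over 40 N, if the wrist force passes 120 N, or if a joint passes its speed limit or range.

## Working session

There is one attempt and no reset: what is moved stays moved. The work goes in short steps, Python scripts to look and compute and a tool call to move; the robot and the scene stay as the last step left them, time stands still between calls to the robot, and variables do not carry over. Pictures are saved under pics/ and viewed, at most 10 in all, crops included, and the job is handed in when it is done.

Besides the shell and the picture viewer there is one more tool, called in YAML: its name, and indented under it one key for each argument. drive_tool: Moves the arm, as the interface text tells. Shift numbers are shares of 0.3 m and turn numbers shares of 0.08 rad, none past 1 either way. Its arguments: {"type":"object","properties":{"steps":{"type":"array"},"squeeze":{"type":"number"}},"required":["steps"]}

```bash
mkdir -p pics; ls
python3 - <<'E'
from plant import *
import cv2,numpy as np
np.set_printoptions(precision=4,suppress=True)
s=state();print({k:np.round(v,3) for k,v in s.items()})
for n in("top","scene"):
    c=camera(n);print(n,c["intrinsics"],c["xyz"],c["attitude"]);cv2.imwrite(f"pics/{n}0.png",c["color"][:,:,::-1]);np.savez(f"{n}0.npz",**c)
E
```

```text
pics
{'clock': np.float64(0.0), 'joint_positions': array([-1.329,  0.32 ,  1.566, -0.   ,  1.257, -0.02 ]), 'joint_velocities': array([-0.002,  0.003, -0.001, -0.   , -0.   , -0.001]), 'joint_efforts': array([  0.004, -41.246, -23.197,   0.073,   0.046,  -0.   ]), 'eef_pos': array([ 0.149, -0.555,  0.232]), 'eef_rot': array([-3.14 , -0.   ,  0.262]), 'wrist_force': array([ 0.069, -1.212, -0.575]), 'torque': array([0.03 , 0.033, 0.02 ]), 'grasp_force': np.float64(0.0), 'grip_width': np.float64(0.091)}
top [[604.4171   0.     310.8485]
 [  0.     604.4171 238.9721]
 [  0.       0.       1.    ]] [ 0.0149 -0.0493  1.4347] [-2.7343 -0.0072 -1.6186]
scene [[556.9972   0.     318.5268]
 [  0.     556.9972 242.7943]
 [  0.       0.       1.    ]] [-0.1201  0.6205  0.8302] [-2.1585  0.017  -2.4039]
```

View pics/top0.png

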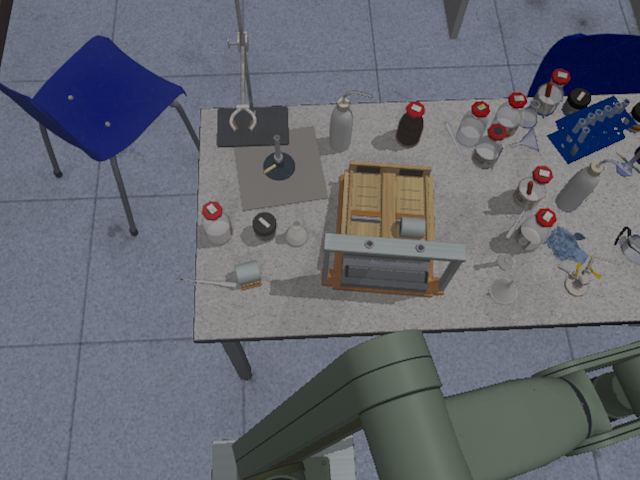

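View pics/scene0.png

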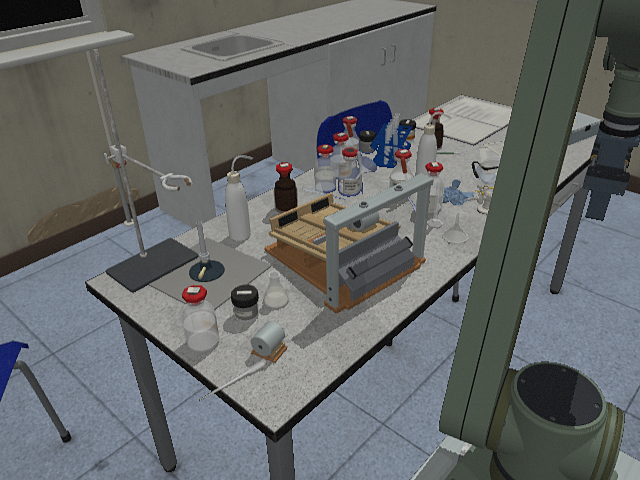

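The top view shows the track in the middle, with its bridge at about (395,247) and the waiting roller at (411,227). The roller on its cradle is at (248,272) with the pipette tip touching the cradle's left side, and the jar and flask are at (264,225) and (297,232). The scene view shows the roller at (268,338) with its axis roughly along y.

```bash
cat > h.py <<'E'
import numpy as np,cv2
from scipy.spatial.transform import Rotation as R
np.set_printoptions(precision=4,suppress=True)
def cloud(c):
    K=c["intrinsics"];z=c["range_z"];v,u=np.indices(z.shape)
    p=np.stack([(u-K[0,2])/K[0,0]*z,(v-K[1,2])/K[1,1]*z,z],-1)
    w=p@R.from_euler("xyz",c["attitude"]).as_matrix().T+c["xyz"]
    w[z==0]=np.nan;return w
def rect(p):
    (c,s,a)=cv2.minAreaRect((p[:,:2]*1000).astype(np.float32));return np.round(c,1),np.round(s,1),round(a,2)
E
python3 - <<'E'
from h import *
for n in("top","scene"):
    c=np.load(n+"0.npz");w=cloud(c);rgb=c["color"].astype(int)
    print(n,"table z",np.nanmedian(w[290:310,260:300,2]) if n=="top" else np.nanmedian(w[380:400,260:280,2]))
    x,y,z=w[...,0],w[...,1],w[...,2]
    b=(z>.228)&(z<.245)&(x>.2)&(x<.8)&(abs(y)<.25)
    m=cv2.morphologyEx(b.astype(np.uint8),cv2.MORPH_OPEN,np.ones((3,3)))
    k,l,st,ce=cv2.connectedComponentsWithStats(m)
    for i in range(1,k):
        if st[i,4]>150: print("bridge",st[i],rect(w[l==i]),np.median(w[l==i],0))
    s=(slice(250,300),slice(225,275)) if n=="top" else (slice(310,365),slice(240,300))
    ww=w[s].reshape(-1,3);cc=rgb[s].reshape(-1,3);sat=cc.max(1)-cc.min(1)
    for lo,hi in((.03,.08),(.048,.07),(.056,.07)):
        q=(ww[:,2]>lo)&(ww[:,2]<hi)&(sat<30);print("roller",q.sum(),rect(ww[q]),np.percentile(ww[q],[2,50,98],axis=0))
    # other items near
    for nm,lo,hi in(("all>.03",.03,.5),):
        q=(z>lo)&(z<hi)&(x>.2)&(x<.9)&(y>-.5)&(y<.5)
        k,l,st,ce=cv2.connectedComponentsWithStats(q.astype(np.uint8))
        for i in range(1,k):
            if st[i,4]>60: print(ce[i].round(),rect(w[l==i]),"zmax",np.nanmax(w[l==i][:,2]).round(3))
E
```

```text
top table z -0.0005005115885345912
bridge [ 323  233   67   22 1148] (array([ 518.3, -180.4]), array([142.4,  44.2]), 82.97) [ 0.5163 -0.1804  0.2353]
roller 462 (array([535.3,  72.4]), array([51.6, 55.7]), 13.53) [[0.509  0.0439 0.0358]
 [0.5289 0.0712 0.0555]
 [0.558  0.0995 0.0643]]
roller 360 (array([535.9,  72.5]), array([44.8, 55.7]), 13.53) [[0.5139 0.0451 0.0488]
 [0.5328 0.0715 0.0573]
 [0.5562 0.0997 0.0644]]
roller 219 (array([535.5,  72.4]), array([33.4, 56.4]), 16.31) [[0.5179 0.0464 0.0561]
 [0.5351 0.073  0.0594]
 [0.554  0.0997 0.065 ]]
[242. 112.] (array([836.3,  60.1]), array([126.7,  58.5]), 2.39) zmax 0.311
[341. 131.] (array([ 894.1, -178.9]), array([47.5, 11.7]), 89.96) zmax 0.165
[410. 137.] (array([ 895.7, -371.2]), array([41.6,  8.3]), 89.41) zmax 0.088
[277. 152.] (array([846.8,  -7.3]), array([23. , 34.4]), 10.21) zmax 0.152
[389. 228.] (array([ 640.4, -277. ]), array([306.2, 319.4]), 83.37) zmax 0.249
[215. 221.] (array([653.5, 145. ]), array([60.4, 69. ]), 26.74) zmax 0.149
[264. 224.] (array([655.1,  28.2]), array([58.3, 58.6]), 81.48) zmax 0.075
[296. 2
[... 682 characters left out ...]
  0.103  0.0621]]
[171. 179.] (array([834.5,  61.7]), array([ 58.5, 127.5]), 88.15) zmax 0.306
[355. 234.] (array([ 639. , -273.6]), array([309.4, 319.2]), 82.65) zmax 0.243
[241. 210.] (array([ 892.1, -173.4]), array([15.5, 54.2]), 0.09) zmax 0.163
[292. 196.] (array([ 893.2, -366.1]), array([46.1, 13.5]), 89.74) zmax 0.087
[202. 248.] (array([832.8,   6.1]), array([24.7, 60.4]), 45.76) zmax 0.152
[274. 284.] (array([637.6, -46.6]), array([43.7, 37.1]), 78.94) zmax 0.08
[198. 315.] (array([652.8, 155.7]), array([67.9, 60.7]), 39.97) zmax 0.146
[244. 298.] (array([651.5,  32.3]), array([58. , 59.4]), 10.07) zmax 0.071
[268. 336.] (array([531.3,  75.9]), array([48.4, 60.3]), 11.21) zmax 0.063
```

Run:
```python
from h import *
for n in("top","scene"):
    c=np.load(n+"0.npz");w=cloud(c)
    x,y,z=w[...,0],w[...,1],w[...,2]
    b=(z>.228)&(z<.250)&(x>.2)&(x<.8)&(y<.25)&(y>-.5)
    m=cv2.morphologyEx(b.astype(np.uint8),cv2.MORPH_OPEN,np.ones((3,3)))
    k,l,st,ce=cv2.connectedComponentsWithStats(m)
    for i in range(1,k):
        if st[i,4]>150:
            q=w[l==i];print("bridge",st[i],rect(q),np.median(q,0),np.percentile(q[:,2],[5,95]))
            ctr,sz,a=rect(q)
            yaw=np.radians(a-90) if sz[0]>sz[1] else np.radians(a)
            T=lambda p,yaw=yaw,ctr=ctr:np.array([*(ctr/1000+R.from_euler("z",yaw).as_matrix()[:2,:2]@(np.array(p[:2])-[.01,0])),p[2]])
            print("yaw",yaw,"origin",T([0,0,0]),"start",T([.114,.055,.114]))
            # lane roller check
            o=T([0,0,0]);tl=(w-o)@R.from_euler("z",yaw).as_matrix()
            # foot/edges: points of wood back end / waiting roller top
            s=(tl[...,2]>.115)&(tl[...,2]<.15)&(tl[...,0]>.08)&(tl[...,0]<.16)&(abs(tl[...,1])<.1)
            print("lane roller in track",s.sum(),np.percentile(tl[s],[3,50,97],axis=0))
```

```text
bridge [ 323  233  143   28 2493] (array([ 507.8, -261.6]), array([305.9,  44.4]), 82.74) [ 0.5064 -0.2621  0.2353] [0.2308 0.2399]
yaw -0.1267109036947884 origin [ 0.4979 -0.2603  0.    ] start [ 0.6179 -0.2202  0.114 ]
lane roller in track 475 [[ 0.0902 -0.0806  0.1178]
 [ 0.1066 -0.053   0.1332]
 [ 0.1334 -0.0268  0.1409]]
bridge [ 324  174  107   53 1462] (array([ 506.3, -256.6]), array([309.4,  45.9]), 82.08) [ 0.5043 -0.2373  0.2352] [0.2303 0.2382]
yaw -0.13823007675795093 origin [ 0.4964 -0.2552  0.    ] start [ 0.6169 -0.2165  0.114 ]
lane roller in track 132 [[ 0.0899 -0.081   0.1159]
 [ 0.0947 -0.0513  0.1235]
 [ 0.1047 -0.0277  0.1304]]
```

drive_tool:
  steps:
    - {"dp":[0,0,-0.11],"yaw":0,"fingers":1}
    - {"dp":[0,0,-0.11],"yaw":0,"fingers":1}
    - {"dp":[0,0,-0.11],"yaw":0,"fingers":1}
    - {"dp":[0.09,-0.086,0],"yaw":0,"fingers":1}
    - {"dp":[0.09,-0.086,0],"yaw":0,"fingers":1}
    - {"dp":[0.09,-0.086,0],"yaw":0,"fingers":1}
    - {"dp":[0.09,-0.086,0],"yaw":0,"fingers":1}
    - {"dp":[0.09,-0.086,0],"yaw":0,"fingers":1}
    - {"dp":[0.09,-0.086,0],"yaw":0,"fingers":1}
    - {"dp":[0.09,-0.086,0],"yaw":0,"fingers":1}
    - {"dp":[0.09,-0.086,0],"yaw":0,"fingers":1}
    - {"dp":[0.09,-0.086,0],"yaw":0,"fingers":1}
    - {"dp":[0.09,-0.086,0],"yaw":0,"fingers":1}
    - {"dp":[0.09,-0.086,0],"yaw":0,"fingers":1}
    - {"dp":[0.09,-0.086,0],"yaw":0,"fingers":1}
    - {"dp":[0.09,-0.086,0],"yaw":0,"fingers":1}
    - {"dp":[0.09,-0.086,0],"yaw":0,"fingers":1}
    - {"dp":[0.09,-0.086,0],"yaw":0,"fingers":1}
    - {"dp":[0.09,-0.086,0],"yaw":0,"fingers":1}

```text
clock: 1.68
eef_pos: [0.4596, -0.043, 0.3315]
eef_rot: [3.141, 0.0, 0.262]
wrist_force: [-0.0, -1.2, -0.6]
grip_width: 0.0911
grasp_force: 0.0
```

drive_tool:
  steps:
    - {"dp":[0.08,-0.08,0.08],"yaw":0,"fingers":1}
    - {"dp":[0.08,-0.08,0.08],"yaw":0,"fingers":1}
    - {"dp":[0.08,-0.08,0.08],"yaw":0,"fingers":1}
    - {"dp":[0.08,-0.06,0.08],"yaw":0,"fingers":1}
    - {"dp":[0,0,0.1],"yaw":0,"fingers":1}
    - {"dp":[0,0,0],"yaw":0,"fingers":1}
    - {"dp":[0,0,0],"yaw":0,"fingers":1}

```text
clock: 2.27
eef_pos: [0.5275, 0.0669, 0.2044]
eef_rot: [-3.141, 0.005, 0.262]
wrist_force: [0.2, -0.0, 1.1]
grip_width: 0.0915
grasp_force: 0.0
```

Run:
```python
from plant import *
from h import *
c=camera("wrist");np.savez("w1.npz",**c);cv2.imwrite("pics/w1.png",c["color"][:,:,::-1]);print(c["xyz"],c["attitude"])
s=state();print(s["eef_pos"],s["eef_rot"])
w=cloud(c);x,y,z=w[...,0],w[...,1],w[...,2]
for lo,hi in((.03,.08),(.045,.08),(.055,.08)):
    q=(z>lo)&(z<hi)&(np.hypot(x-.534,y-.074)<.06);print(q.sum(),rect(w[q]) if q.sum()>5 else"",np.nanmedian(w[q],0))
```

```text
[0.5922 0.0834 0.3553] [ 2.9003 -0.0001 -1.3088]
[0.5286 0.0666 0.2062] [3.1414 0.0005 0.2615]
4749 (array([538. ,  73.3]), array([48.9, 55.9]), 13.2) [0.5415 0.0741 0.0568]
4398 (array([537.4,  73.2]), array([46.1, 55.9]), 13.2) [0.5403 0.0738 0.0571]
2913 (array([537.5,  73.2]), array([32., 56.]), 12.97) [0.5384 0.0735 0.0585]
```

View pics/w1.png

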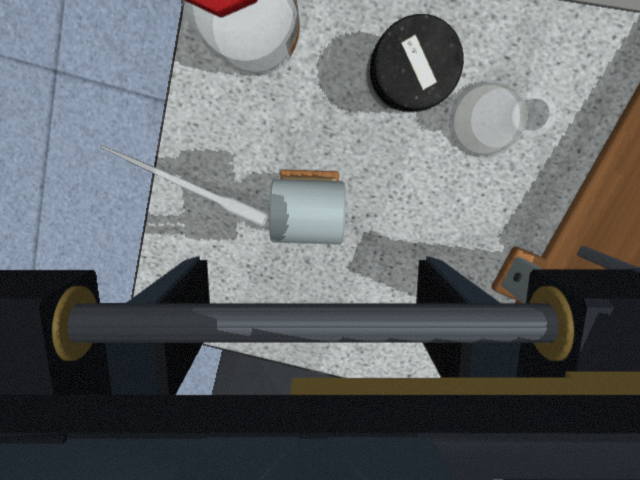

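The wrist view shows the roller at (308,211). The pipette's thick end, at (262,220), lies right against its left end. The pipette is 14 mm high, so I'll grip with TCP at z≈0.044, which leaves the fingertips at 0.025 and clear of it.

drive_tool:
  steps:
    - {"dp":[0.03,-0.016,0.08],"yaw":0.39,"fingers":1}
    - {"dp":[0,0,0.1],"yaw":0,"fingers":1}
    - {"dp":[0,0,0.1],"yaw":0,"fingers":1}
    - {"dp":[0,0,0.1],"yaw":0,"fingers":1}
    - {"dp":[0,0,0.08],"yaw":0,"fingers":1}
    - {"dp":[0,0,0.05],"yaw":0,"fingers":1}
    - {"dp":[0,0,0.03],"yaw":0,"fingers":1}
    - {"dp":[0,0,0],"yaw":0,"fingers":1}
    - {"dp":[0,0,0],"yaw":0,"fingers":1}
    - {"dp":[0,0,0],"yaw":0,"fingers":1}

```text
clock: 3.15
eef_pos: [0.5377, 0.0737, 0.0457]
eef_rot: [3.141, -0.004, 0.23]
wrist_force: [-0.8, 0.3, 0.0]
grip_width: 0.0908
grasp_force: 0.0
```

drive_tool:
  steps:
    - {"dp":[0,0,0],"yaw":0,"fingers":-1}
    - {"dp":[0,0,0],"yaw":0,"fingers":-1}
    - {"dp":[0,0,0],"yaw":0,"fingers":-1}
    - {"dp":[0,0,0],"yaw":0,"fingers":-1}
    - {"dp":[0,0,0],"yaw":0,"fingers":-1}
    - {"dp":[0,0,0],"yaw":0,"fingers":-1}
    - {"dp":[0,0,0],"yaw":0,"fingers":-1}
    - {"dp":[0,0,0],"yaw":0,"fingers":-1}
  squeeze: 25

```text
clock: 3.82
eef_pos: [0.5362, 0.0739, 0.0438]
eef_rot: [-3.142, -0.0, 0.231]
wrist_force: [-0.9, 0.0, 0.7]
grip_width: 0.056
grasp_force: 25.0
```

drive_tool:
  steps:
    - {"dp":[0,0,-0.05],"yaw":0,"fingers":-1}
    - {"dp":[0,0,-0.1],"yaw":0,"fingers":-1}
    - {"dp":[0,0,-0.12],"yaw":0.9,"fingers":-1}
    - {"dp":[0,0,-0.12],"yaw":0.9,"fingers":-1}
    - {"dp":[0,0,-0.12],"yaw":0.9,"fingers":-1}
    - {"dp":[0,0,-0.12],"yaw":0.9,"fingers":-1}
    - {"dp":[0,0,-0.12],"yaw":0.9,"fingers":-1}
    - {"dp":[0,0,-0.1],"yaw":0,"fingers":-1}
    - {"dp":[0.044,0.06,0],"yaw":0,"fingers":-1}
    - {"dp":[0.044,0.116,0],"yaw":0,"fingers":-1}
    - {"dp":[0.044,0.116,0],"yaw":0,"fingers":-1}
    - {"dp":[0.044,0.116,0],"yaw":0,"fingers":-1}
    - {"dp":[0.044,0.116,0],"yaw":0,"fingers":-1}
    - {"dp":[0.044,0.116,0],"yaw":0,"fingers":-1}
    - {"dp":[0.044,0.116,0],"yaw":0,"fingers":-1}
    - {"dp":[0.044,0.116,0],"yaw":0,"fingers":-1}
    - {"dp":[0,0.06,0],"yaw":0,"fingers":-1}
    - {"dp":[0,0,0],"yaw":0,"fingers":-1}
    - {"dp":[0,0,0],"yaw":0,"fingers":-1}
    - {"dp":[0,0,0],"yaw":0,"fingers":-1}

```text
clock: 5.48
eef_pos: [0.6045, -0.2163, 0.2979]
eef_rot: [-3.141, 0.002, -0.129]
wrist_force: [0.4, -0.7, -2.2]
grip_width: 0.0558
grasp_force: 25.0
```

Run:
```python
from plant import *
from h import *
s=state();print(s["eef_pos"],s["eef_rot"],s["grip_width"],s["wrist_force"])
for n in ("wrist","top"):
    c=camera(n);np.savez(n+"2.npz",**c);cv2.imwrite(f"pics/{n}2.png",c["color"][:,:,::-1]);print(c["xyz"],c["attitude"])
```

```text
[ 0.6045 -0.2163  0.2979] [-3.1405  0.0017 -0.1293] 0.05583965689702296 [ 0.4382 -0.6566 -2.1853]
[ 0.6704 -0.2257  0.4491] [ 2.9037  0.0011 -1.7005]
[ 0.0149 -0.0493  1.4347] [-2.7343 -0.0072 -1.6186]
```

View pics/wrist2.png

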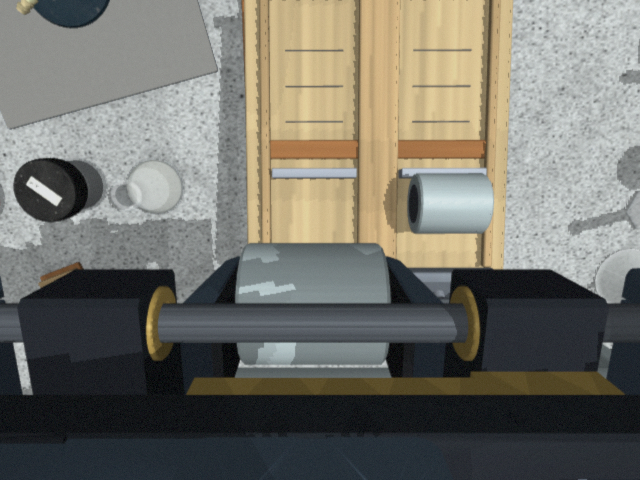

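The roller hangs level in the grip. The empty-lane gate is the pale strip at (314,173), and the waiting roller is at (450,203). Next I'll fix the track's position from the gate strips, the waiting roller and the lane edges.

Run:
```python
from h import *
c=np.load("wrist2.npz");w=cloud(c);K=c["intrinsics"];M=R.from_euler("xyz",c["attitude"]).as_matrix()
def cast(u,v,z):
    d=M@np.array([(u-K[0,2])/K[0,0],(v-K[1,2])/K[1,1],1]);return c["xyz"]+d*(z-c["xyz"][2])/d[2]
rgb=c["color"].astype(int);g=(rgb[...,2]-rgb[...,0]>8)
m=np.zeros(g.shape,np.uint8);m[164:184,262:366]=g[164:184,262:366]
v,u=np.nonzero(m);print("gate px",u.min(),u.max(),v.min(),v.max(),m.sum())
near=[(x,v[u==x].max()+.5) for x in range(276,354)];a,b=np.polyfit(*zip(*near),1)
P=[cast(x,a*x+b,.099) for x in(276,354)];d=P[0]-P[1];print("gate near edge",P,"yaw",np.arctan2(-d[0],d[1]),"depth z",np.nanmedian(w[m>0],0))
for z in(.093,.099): print("gate ends z",z,cast(np.percentile(u,1)-.5,173,z),cast(np.percentile(u,99)+.5,173,z))
x,y,z=w[...,0],w[...,1],w[...,2]
s=np.zeros(g.shape,bool);s[165:240,400:500]=1
for lo in(.11,.12,.13):
    q=s&(z>lo)&(z<.16);print("lane roller",rect(w[q]),np.nanmedian(w[q],0),np.nanpercentile(z[q],98))
for yaw,o in((-.127,[.4979,-.2603]),(-.138,[.4964,-.2552]),(-.13,[.498,-.259])):
    r=R.from_euler("z",yaw).as_matrix()[:2,:2]
    print("predict gate",o+r@[.134,.093],o+r@[.134,.017],"lane roller",o+r@[.114,-.055],"start",o+r@[.114,.055])
```

```text
gate px 272 355 169 177 749
gate near edge [array([ 0.6443, -0.1907,  0.099 ]), array([ 0.6358, -0.2561,  0.099 ])] yaw -0.12809318559407357 depth z [ 0.6438 -0.2225  0.0978]
gate ends z 0.093 [ 0.6481 -0.1873  0.093 ] [ 0.6389 -0.2579  0.093 ]
gate ends z 0.099 [ 0.6484 -0.1879  0.099 ] [ 0.6394 -0.2573  0.099 ]
lane roller (array([ 606.4, -328.3]), array([57.2, 49.6]), 83.18) [ 0.6102 -0.3259  0.134 ] 0.13820639381572158
lane roller (array([ 606.7, -328.5]), array([57. , 46.8]), 82.77) [ 0.6092 -0.3268  0.1345] 0.13823890707918152
lane roller (array([ 606.5, -328.6]), array([56.7, 37.9]), 82.48) [ 0.6074 -0.3278  0.1356] 0.138377954104909
predict gate [ 0.6426 -0.185 ] [ 0.633  -0.2604] lane roller [ 0.604  -0.3293] start [ 0.6179 -0.2202]
predict gate [ 0.6419 -0.1815] [ 0.6315 -0.2568] lane roller [ 0.6018 -0.3254] start [ 0.6169 -0.2164]
predict gate [ 0.6429 -0.1842] [ 0.6331 -0.2595] lane roller [ 0.6039 -0.3283] start [ 0.6182 -0.2192]
```

drive_tool:
  steps:
    - {"dp":[0.019,0.007,0.06],"yaw":0,"fingers":-1}
    - {"dp":[0,0,0.1],"yaw":0,"fingers":-1}
    - {"dp":[0,0,0.1],"yaw":0,"fingers":-1}
    - {"dp":[0,0,0.1],"yaw":0,"fingers":-1}
    - {"dp":[0,0,0.08],"yaw":0,"fingers":-1}
    - {"dp":[0,0,0.05],"yaw":0,"fingers":-1}
    - {"dp":[0,0,0.03],"yaw":0,"fingers":-1}
    - {"dp":[0,0,0.02],"yaw":0,"fingers":-1}
    - {"dp":[0,0,0.02],"yaw":0,"fingers":-1}
    - {"dp":[0,0,0.01],"yaw":0,"fingers":-1}
    - {"dp":[0,0,0],"yaw":0,"fingers":-1}
    - {"dp":[0,0,0],"yaw":0,"fingers":-1}
    - {"dp":[0,0,0],"yaw":0,"fingers":-1}

```text
clock: 6.67
eef_pos: [0.6107, -0.2201, 0.1287]
eef_rot: [3.141, -0.002, -0.129]
wrist_force: [-0.1, 1.2, -2.5]
grip_width: 0.0557
grasp_force: 25.0
```

drive_tool:
  steps:
    - {"dp":[0,0,0.007],"yaw":0,"fingers":-1}
    - {"dp":[0,0,0.007],"yaw":0,"fingers":-1}
    - {"dp":[0,0,0],"yaw":0,"fingers":-1}
    - {"dp":[0,0,0],"yaw":0,"fingers":-1}

```text
clock: 7.0
eef_pos: [0.61, -0.2199, 0.1234]
eef_rot: [-3.142, 0.0, -0.13]
wrist_force: [0.1, -0.1, -2.8]
grip_width: 0.0557
grasp_force: 25.0
```

drive_tool:
  steps:
    - {"dp":[0,0,0.002],"yaw":0,"fingers":-1}
    - {"dp":[0,0,0],"yaw":0,"fingers":0.6}
    - {"dp":[0,0,0],"yaw":0,"fingers":0.8}
    - {"dp":[0,0,0],"yaw":0,"fingers":0.8}
    - {"dp":[0,0,0],"yaw":0,"fingers":0.8}
    - {"dp":[0,0,0],"yaw":0,"fingers":0.8}
    - {"dp":[0,0,0],"yaw":0,"fingers":0.8}
    - {"dp":[0,0,0],"yaw":0,"fingers":0.8}
    - {"dp":[0,0,-0.05],"yaw":0,"fingers":0.8}
    - {"dp":[0,0,-0.1],"yaw":0,"fingers":0.8}
    - {"dp":[0,0,-0.12],"yaw":0,"fingers":0.8}
    - {"dp":[0,0,-0.12],"yaw":0,"fingers":0.8}
    - {"dp":[0,0,-0.12],"yaw":0,"fingers":0.8}
    - {"dp":[0,0,-0.12],"yaw":0,"fingers":0.8}
    - {"dp":[0,0,0],"yaw":0,"fingers":0.8}
    - {"dp":[0,0,0],"yaw":0,"fingers":0.8}

```text
clock: 8.33
eef_pos: [0.611, -0.2202, 0.3149]
eef_rot: [3.14, -0.006, -0.129]
wrist_force: [1.0, 0.3, -0.7]
grip_width: 0.0821
grasp_force: 0.0
```

Run:
```python
from plant import *
from h import *
s=state();print(s["eef_pos"],s["eef_rot"],s["grip_width"],s["wrist_force"])
c=camera("wrist");np.savez("wrist3.npz",**c);cv2.imwrite("pics/wrist3.png",c["color"][:,:,::-1])
w=cloud(c);x,y,z=w[...,0],w[...,1],w[...,2]
for cx,cy in((.62,-.2205),(.606,-.3285)):
    q=(z>.118)&(z<.16)&(np.hypot(x-cx,y-cy)<.055);print(q.sum(),rect(w[q]))
```

```text
[ 0.611  -0.2202  0.3149] [ 3.1401 -0.0058 -0.1294] 0.08213278065181287 [ 0.9602  0.2937 -0.6999]
3793 (array([ 620.1, -221.7]), array([56.1, 48.3]), 82.76)
3971 (array([ 606.6, -328.4]), array([56.8, 47.5]), 82.57)
```

View pics/wrist3.png

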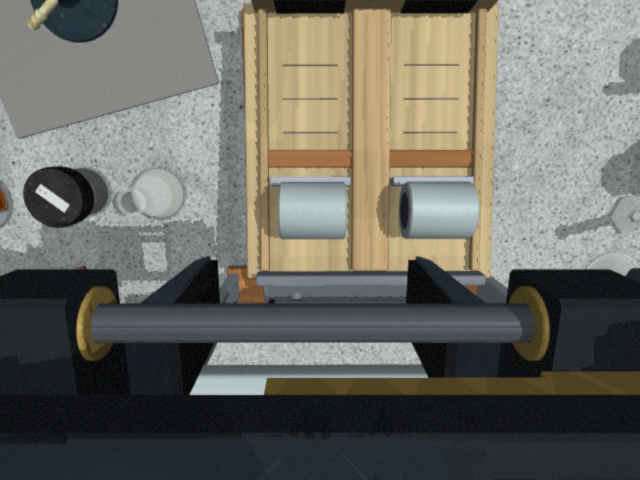

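Both rollers now lie against the closed gate: the loaded one at (313,210), measured at world (0.620,-0.222), and the waiting one at (439,209). The drive has no tilt axis, so before pressing I'll check the hand's shape to see whether an open finger can reach under the bridge with the tool turned 90°.

Run:
```python
from plant import *
from h import *
s=state();p=s["eef_pos"];M=R.from_euler("xyz",s["eef_rot"]).as_matrix();print(s["joint_positions"])
T=[]
for n,f in (("scene",None),("top",None)):
    c=camera(n)
    if n=="scene": cv2.imwrite("pics/scene3.png",c["color"][:,:,::-1])
    w=cloud(c).reshape(-1,3);T.append((w-p)@M)
for nm,d in zip(("scene","top"),T):
    for h in np.arange(-.02,.40,.02):
        q=(-d[:,2]>=h)&(-d[:,2]<h+.02)&(abs(d[:,0])<.14)&(abs(d[:,1])<.14)
        if q.sum()>3: print(nm,"behind",round(h,2),q.sum(),"x",np.percentile(d[q,0],[1,99]),"y",np.percentile(d[q,1],[1,99]))
```

```text
[-0.3635  0.4063  1.2354 -0.0001  1.4988  1.3368]
scene behind -0.02 198 x [-0.0216  0.0147] y [-0.0539  0.0488]
scene behind 0.0 233 x [-0.0209  0.016 ] y [-0.0553  0.048 ]
scene behind 0.02 257 x [-0.0208  0.0165] y [-0.0573  0.0518]
scene behind 0.04 143 x [-0.0351  0.0199] y [-0.0813  0.0659]
scene behind 0.06 636 x [-0.0414  0.0331] y [-0.0843  0.0766]
scene behind 0.08 731 x [-0.0413  0.0329] y [-0.0918  0.0816]
scene behind 0.1 880 x [-0.0394  0.0325] y [-0.0913  0.0857]
scene behind 0.12 372 x [-0.0262  0.02  ] y [-0.0538  0.0153]
scene behind 0.14 443 x [-0.0408  0.0342] y [-0.0534  0.0108]
scene behind 0.16 427 x [-0.0397  0.0264] y [-0.0465  0.0255]
scene behind 0.18 327 x [-0.0386  0.0148] y [-0.0385  0.0214]
scene behind 0.2 394 x [-0.0392  0.0185] y [-0.0387  0.0197]
scene behind 0.22 410 x [-0.0376  0.032 ] y [-0.0372  0.018 ]
scene behind 0.24 392 x [-0.0371  0.027 ] y [-0.0371  0.0164]
scene behind 0.26 110 x [-0.0358  0.0255] y [-0.0659 -0.0139]
scene behind 0.28 493 x [-0.138   0.0406] y [-0.0921 -0.0497]
scene behind 0.3 620 x [-0.1384  0.0456] y [-0.0919 -0.0488]
[... 308 characters left out ...]
4 110 x [0.0025 0.0372] y [-0.0487 -0.0333]
top behind 0.16 57 x [-0.0234  0.0342] y [-0.0466  0.0375]
top behind 0.18 78 x [-0.0341 -0.0008] y [-0.0354  0.0362]
top behind 0.2 297 x [-0.0372  0.002 ] y [-0.0345  0.0366]
top behind 0.22 252 x [-0.036  -0.0042] y [-0.033   0.0331]
top behind 0.24 249 x [-0.0353 -0.0035] y [-0.0331  0.0325]
top behind 0.26 372 x [-0.0379 -0.0135] y [-0.043   0.0277]
top behind 0.28 91 x [-0.0779 -0.0057] y [-0.0589  0.05  ]
top behind 0.3 372 x [-0.0875 -0.0086] y [-0.0613  0.0489]
top behind 0.32 741 x [-0.0966  0.0178] y [-0.0634  0.0515]
top behind 0.34 2498 x [-0.1346  0.032 ] y [-0.07    0.0574]
top behind 0.36 1164 x [-0.1398 -0.0185] y [-0.0861  0.0428]
```

View pics/scene3.png

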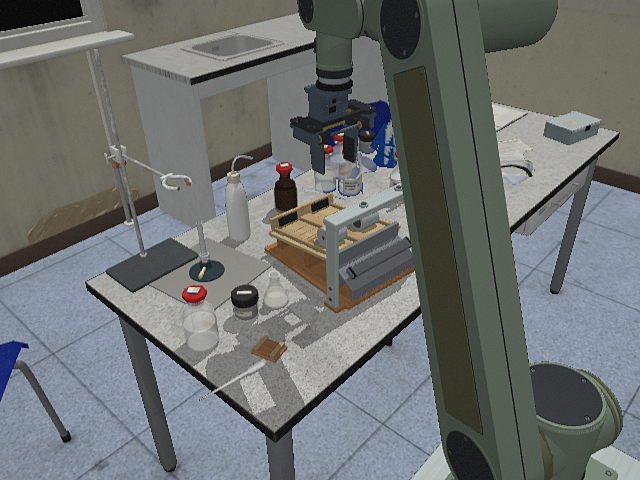

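The hand can't fit under the bridge pointing straight down at any yaw: its body is ±90 × ±38 mm and reaches to 122 mm behind the TCP. In this view it is clear of the scene, at (335,130). The drive approaches out-of-reach poses "as far as the arm can", so I'll stretch outward along the track's heading, in free air, to see whether the tool tilts and keeps the tilt.

drive_tool:
  steps:
    - {"dp":[0.068,-0.078,-0.047],"yaw":0,"fingers":-1}
    - {"dp":[0.068,-0.078,-0.047],"yaw":0,"fingers":-1}
    - {"dp":[0.068,-0.078,-0.047],"yaw":0,"fingers":-1}
    - {"dp":[0.068,-0.078,-0.047],"yaw":0,"fingers":-1}
    - {"dp":[0.068,-0.078,-0.047],"yaw":0,"fingers":-1}
    - {"dp":[0.068,-0.078,-0.047],"yaw":0,"fingers":-1}
    - {"dp":[0.08,0,0],"yaw":0,"fingers":-1}
    - {"dp":[0.08,0,0],"yaw":0,"fingers":-1}
    - {"dp":[0.08,0,0],"yaw":0,"fingers":-1}
    - {"dp":[0.08,0,0],"yaw":0,"fingers":-1}
    - {"dp":[0,0,0],"yaw":0,"fingers":-1}

```text
clock: 9.4
eef_pos: [0.8287, -0.1067, 0.3743]
eef_rot: [-3.142, -0.004, -0.129]
wrist_force: [-0.2, 0.4, -0.9]
grip_width: 0.0114
grasp_force: 0.0
```

Run:
```python
from plant import *
s=state();print(s["joint_positions"].round(3),s["eef_pos"],s["eef_rot"])
```

```text
[-0.142  0.871  0.222  0.     2.045  1.558] [ 0.8287439  -0.10667097  0.37430245] [-3.14152449 -0.00358297 -0.12932447]
```

drive_tool:
  steps:
    - {"dp":[0.06,0,-0.03],"yaw":0,"fingers":-1}
    - {"dp":[0.06,0,-0.03],"yaw":0,"fingers":-1}
    - {"dp":[0.06,0,-0.03],"yaw":0,"fingers":-1}
    - {"dp":[0,0,0],"yaw":0,"fingers":-1}

```text
clock: 9.73
eef_pos: [0.838, -0.1081, 0.3884]
eef_rot: [3.142, -0.06, -0.13]
wrist_force: [-0.6, -0.2, 0.6]
grip_width: 0.0007
grasp_force: 0.0
```

Run:
```python
from plant import *
s=state();print(s["joint_positions"].round(3),s["eef_pos"],s["eef_rot"])
```

```text
[-1.420e-01  8.580e-01  2.140e-01  1.000e-03  2.010e+00  1.559e+00] [ 0.83795607 -0.10807832  0.38837232] [ 3.14151481 -0.05957981 -0.12953806]
```

Tips tilt forward (pitch -0.06). I'll push further.

drive_tool:
  steps:
    - {"dp":[0.13,0,0],"yaw":0,"fingers":-1}
    - {"dp":[0.13,0,0],"yaw":0,"fingers":-1}
    - {"dp":[0.13,0,0],"yaw":0,"fingers":-1}
    - {"dp":[0.13,0,0],"yaw":0,"fingers":-1}
    - {"dp":[0,0,0],"yaw":0,"fingers":-1}

```text
clock: 10.15
eef_pos: [0.8979, -0.116, 0.3368]
eef_rot: [-3.141, -0.143, -0.13]
wrist_force: [0.2, 0.2, -0.5]
grip_width: 0.0001
grasp_force: 0.0
```

drive_tool:
  steps:
    - {"dp":[-0.1,0,0],"yaw":0,"fingers":-1}
    - {"dp":[-0.1,0,0],"yaw":0,"fingers":-1}
    - {"dp":[0,0,0],"yaw":0,"fingers":-1}

```text
clock: 10.4
eef_pos: [0.8448, -0.1089, 0.3283]
eef_rot: [-3.141, -0.123, -0.129]
wrist_force: [-0.3, 0.4, -1.6]
grip_width: 0.0003
grasp_force: 0.0
```

The tilt persists, so I'll keep stretching up and out until the pitch reaches about -0.52.

drive_tool:
  steps:
    - {"dp":[0.1,0,-0.08],"yaw":0,"fingers":-1}
    - {"dp":[0.1,0,-0.08],"yaw":0,"fingers":-1}
    - {"dp":[0.1,0,-0.08],"yaw":0,"fingers":-1}
    - {"dp":[0.1,0,-0.08],"yaw":0,"fingers":-1}
    - {"dp":[0.1,0,-0.08],"yaw":0,"fingers":-1}
    - {"dp":[0.1,0,-0.08],"yaw":0,"fingers":-1}
    - {"dp":[0,0,0],"yaw":0,"fingers":-1}

```text
clock: 10.98
eef_pos: [0.882, -0.114, 0.4258]
eef_rot: [-3.141, -0.263, -0.129]
wrist_force: [-0.4, 0.3, 0.5]
grip_width: 0.0005
grasp_force: 0.0
```

drive_tool:
  steps:
    - {"dp":[0.1,0,-0.08],"yaw":0,"fingers":-1}
    - {"dp":[0.1,0,-0.08],"yaw":0,"fingers":-1}
    - {"dp":[0.1,0,-0.08],"yaw":0,"fingers":-1}
    - {"dp":[0.1,0,-0.08],"yaw":0,"fingers":-1}
    - {"dp":[0.1,0,-0.08],"yaw":0,"fingers":-1}
    - {"dp":[0.1,0,-0.08],"yaw":0,"fingers":-1}
    - {"dp":[0,0,0],"yaw":0,"fingers":-1}

```text
clock: 11.57
eef_pos: [0.872, -0.1128, 0.5068]
eef_rot: [-3.141, -0.406, -0.129]
wrist_force: [-0.9, 0.6, 0.8]
grip_width: 0.0005
grasp_force: 0.0
```

drive_tool:
  steps:
    - {"dp":[0.1,0,-0.08],"yaw":0,"fingers":-1}
    - {"dp":[0.1,0,-0.08],"yaw":0,"fingers":-1}
    - {"dp":[0.1,0,-0.08],"yaw":0,"fingers":-1}
    - {"dp":[0.1,0,-0.08],"yaw":0,"fingers":-1}
    - {"dp":[0.1,0,-0.06],"yaw":0,"fingers":-1}
    - {"dp":[0,0,0],"yaw":0,"fingers":-1}
    - {"dp":[0,0,0],"yaw":0,"fingers":-1}

```text
clock: 12.15
eef_pos: [0.8566, -0.111, 0.5745]
eef_rot: [-3.141, -0.522, -0.13]
wrist_force: [0.2, -0.5, -1.1]
grip_width: 0.0005
grasp_force: 0.0
```

Run:
```python
from plant import *
s=state();print(s["joint_positions"].round(3),s["eef_pos"],s["eef_rot"])
```

```text
[-0.145  0.67   0.214  0.008  1.736  1.559] [ 0.85664449 -0.11096332  0.57446468] [-3.14124395 -0.52161258 -0.1295086 ]
```

Pitch is -0.522 (30°). Now I'll go back over the bridge to a stand-off point on the press axis, on the robot's side.

drive_tool:
  steps:
    - {"dp":[-0.105,0.038,0.007],"yaw":0,"fingers":-1}
    - {"dp":[-0.105,0.038,0.007],"yaw":0,"fingers":-1}
    - {"dp":[-0.105,0.038,0.007],"yaw":0,"fingers":-1}
    - {"dp":[-0.105,0.038,0.007],"yaw":0,"fingers":-1}
    - {"dp":[-0.105,0.038,0.007],"yaw":0,"fingers":-1}
    - {"dp":[-0.105,0.038,0.007],"yaw":0,"fingers":-1}
    - {"dp":[-0.105,0.038,0.007],"yaw":0,"fingers":-1}
    - {"dp":[-0.105,0.038,0.007],"yaw":0,"fingers":-1}
    - {"dp":[0,0,0],"yaw":0,"fingers":-1}

```text
clock: 12.9
eef_pos: [0.6488, -0.1711, 0.4387]
eef_rot: [-3.14, -0.505, -0.132]
wrist_force: [0.0, -0.5, -2.4]
grip_width: 0.0005
grasp_force: 0.0
```

drive_tool:
  steps:
    - {"dp":[-0.105,0.038,0.007],"yaw":0,"fingers":-1}
    - {"dp":[-0.105,0.038,0.007],"yaw":0,"fingers":-1}
    - {"dp":[-0.105,0.038,0.007],"yaw":0,"fingers":-1}
    - {"dp":[-0.105,0.038,0.007],"yaw":0,"fingers":-1}
    - {"dp":[-0.105,0.038,0.007],"yaw":0,"fingers":-1}
    - {"dp":[-0.105,0.038,0.007],"yaw":0,"fingers":-1}
    - {"dp":[-0.105,0.038,0.007],"yaw":0,"fingers":-1}
    - {"dp":[-0.105,0.038,0.007],"yaw":0,"fingers":-1}
    - {"dp":[0,0,0],"yaw":0,"fingers":-1}
    - {"dp":[0,0,0],"yaw":0,"fingers":-1}
    - {"dp":[0,0,0],"yaw":0,"fingers":-1}

```text
clock: 13.82
eef_pos: [0.4364, -0.2351, 0.3075]
eef_rot: [3.14, -0.522, -0.129]
wrist_force: [-0.6, -0.7, 0.5]
grip_width: 0.0004
grasp_force: 0.0
```

```bash
cat > g.py <<'E'
from plant import *
from h import *
s=state();M=R.from_euler("xyz",s["eef_rot"]).as_matrix()
o=np.array([.499,-.2604,0]);Y=R.from_euler("z",-.129).as_matrix()
n=np.array([-.5,0,.866])
d=(Y@(np.array([0,0,.085])+.019*n)+o-s["eef_pos"])@M
print(s["eef_pos"],s["eef_rot"],s["joint_positions"].round(2),"to contact, tool mm",d*1000,"units",d/.3,"F",s["wrist_force"].round(1))
E
python3 g.py
python3 - <<'E'
from plant import *
from h import *
c=camera("wrist");np.savez("w4.npz",**c);cv2.imwrite("pics/w4.png",c["color"][:,:,::-1]);print(c["xyz"],c["attitude"])
E
```

```text
[ 0.4364 -0.2351  0.3075] [ 3.1401 -0.5222 -0.1287] [-0.69 -0.06  1.94  0.36  0.84  0.83] to contact, tool mm [-54.3811  16.7971 206.4189] units [-0.1813  0.056   0.6881] F [-0.6 -0.7  0.5]
[ 0.4182 -0.2331  0.4713] [-2.8556 -0.0013 -1.7006]
```

View pics/w4.png

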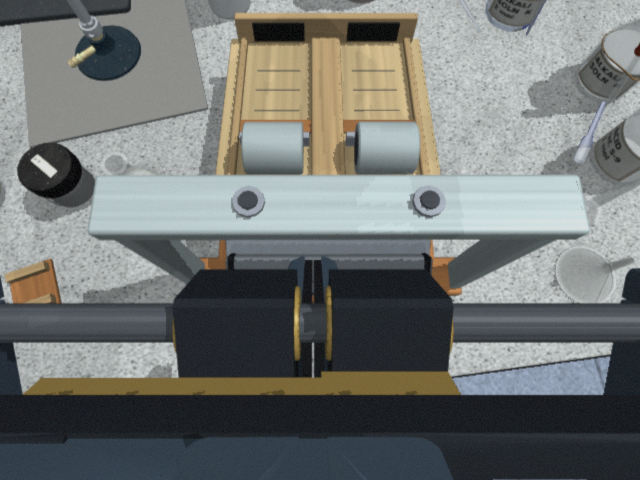

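The view is square to the bridge, which spans (95–585, 205), with both rollers still waiting at (272,148) and (387,147). I'll refine the bridge centre from this close view.

Run:
```python
from h import *
c=np.load("w4.npz");w=cloud(c);z=w[...,2];m=np.zeros(z.shape,np.uint8);m[165:245,80:600]=((z>.225)&(z<.25))[165:245,80:600]
m=cv2.morphologyEx(m,cv2.MORPH_OPEN,np.ones((5,5)));q=w[m>0];r=rect(q);print(r,np.median(q,0))
yaw=np.radians(r[2]-90);print(yaw,r[0]/1000-R.from_euler("z",yaw).as_matrix()[:2,:2]@[.01,0])
```

```text
(array([ 508.5, -261.1]), array([304.8,  40.4]), 82.67) [ 0.5064 -0.2602  0.2353]
-0.12793263417118433 [ 0.4986 -0.2598]
```

drive_tool:
  steps:
    - {"dp":[-0.0935,0.027,0],"yaw":0,"fingers":-1}
    - {"dp":[-0.0935,0.027,0],"yaw":0,"fingers":-1}
    - {"dp":[0,0,0.1],"yaw":0,"fingers":-1}
    - {"dp":[0,0,0.1],"yaw":0,"fingers":-1}
    - {"dp":[0,0,0.1],"yaw":0,"fingers":-1}
    - {"dp":[0,0,0.1],"yaw":0,"fingers":-1}
    - {"dp":[0,0,0.1],"yaw":0,"fingers":-1}
    - {"dp":[0,0,0],"yaw":0,"fingers":-1}
    - {"dp":[0,0,0],"yaw":0,"fingers":-1}
    - {"dp":[0,0,0],"yaw":0,"fingers":-1}

```text
clock: 14.7
eef_pos: [0.4593, -0.2535, 0.1488]
eef_rot: [3.14, -0.521, -0.127]
wrist_force: [-0.4, -0.2, 0.0]
grip_width: 0.0001
grasp_force: 0.0
```

```bash
python3 g.py
```

```text
[ 0.4593 -0.2535  0.1488] [ 3.1405 -0.521  -0.127 ] [-0.69  0.16  2.16  0.64  0.45  0.48] to contact, tool mm [ 3.0365  1.6964 56.39  ] units [0.0101 0.0057 0.188 ] F [-0.4 -0.2  0. ]
```

drive_tool:
  steps:
    - {"dp":[0.007,0.003,0.08],"yaw":0,"fingers":-1}
    - {"dp":[0,0,0.05],"yaw":0,"fingers":-1}
    - {"dp":[0,0,0.02],"yaw":0,"fingers":-1}
    - {"dp":[0,0,0.01],"yaw":0,"fingers":-1}
    - {"dp":[0,0,0.01],"yaw":0,"fingers":-1}
    - {"dp":[0,0,0],"yaw":0,"fingers":-1}
    - {"dp":[0,0,0],"yaw":0,"fingers":-1}

```text
clock: 15.28
eef_pos: [0.4848, -0.2578, 0.1052]
eef_rot: [3.141, -0.52, -0.129]
wrist_force: [0.6, 0.6, 0.0]
grip_width: 0.0005
grasp_force: 0.0
```

```bash
python3 g.py
```

```text
[ 0.4848 -0.2578  0.1052] [ 3.141  -0.5204 -0.1287] [-0.65  0.26  2.17  0.8   0.35  0.34] to contact, tool mm [2.3896 0.7444 5.6841] units [0.008  0.0025 0.0189] F [0.6 0.6 0. ]
```

drive_tool:
  steps:
    - {"dp":[0,0,0.008],"yaw":0,"fingers":-1}
    - {"dp":[0,0,0.008],"yaw":0,"fingers":-1}
    - {"dp":[0,0,0.008],"yaw":0,"fingers":-1}
    - {"dp":[0,0,0.008],"yaw":0,"fingers":-1}
    - {"dp":[0,0,0.008],"yaw":0,"fingers":-1}
    - {"dp":[0,0,0.008],"yaw":0,"fingers":-1}
    - {"dp":[0,0,0.008],"yaw":0,"fingers":-1}
    - {"dp":[0,0,0],"yaw":0,"fingers":-1}

```text
clock: 15.95
eef_pos: [0.4932, -0.2589, 0.09]
eef_rot: [3.141, -0.52, -0.129]
wrist_force: [-2.2, 0.9, 6.0]
grip_width: 0.0005
grasp_force: 3.4
```

```bash
python3 g.py
```

```text
[ 0.4932 -0.2589  0.09  ] [ 3.1411 -0.5199 -0.1288] [-0.64  0.3   2.17  0.88  0.32  0.27] to contact, tool mm [  2.5878   0.7439 -11.6603] units [ 0.0086  0.0025 -0.0389] F [-2.2  0.9  6. ]
```

drive_tool:
  steps:
    - {"dp":[0,0,0.008],"yaw":0,"fingers":-1}
    - {"dp":[0,0,0.006],"yaw":0,"fingers":-1}
    - {"dp":[0,0,0],"yaw":0,"fingers":-1}
    - {"dp":[0,0,0],"yaw":0,"fingers":-1}

```text
clock: 16.28
eef_pos: [0.4936, -0.2589, 0.0895]
eef_rot: [3.139, -0.523, -0.128]
wrist_force: [-32.2, 4.6, 41.9]
grip_width: 0.0004
grasp_force: 26.4
```

```bash
python3 g.py
```

```text
[ 0.4936 -0.2589  0.0895] [ 3.1393 -0.5232 -0.1276] [-0.64  0.3   2.17  0.89  0.32  0.25] to contact, tool mm [  2.5396   0.8132 -12.3817] units [ 0.0085  0.0027 -0.0413] F [-32.2   4.6  41.9]
```

The bar is home against its stop at 52 N. I'll ease off slightly and hold.

drive_tool:
  steps:
    - {"dp":[0,0,-0.007],"yaw":0,"fingers":-1}
    - {"dp":[0,0,0],"yaw":0,"fingers":-1}
    - {"dp":[0,0,0],"yaw":0,"fingers":-1}
    - {"dp":[0,0,0],"yaw":0,"fingers":-1}
    - {"dp":[0,0,0],"yaw":0,"fingers":-1}
    - {"dp":[0,0,0],"yaw":0,"fingers":-1}
    - {"dp":[0,0,0],"yaw":0,"fingers":-1}
    - {"dp":[0,0,0],"yaw":0,"fingers":-1}
    - {"dp":[0,0,0],"yaw":0,"fingers":-1}
    - {"dp":[0,0,0],"yaw":0,"fingers":-1}
    - {"dp":[0,0,0],"yaw":0,"fingers":-1}
    - {"dp":[0,0,0],"yaw":0,"fingers":-1}
    - {"dp":[0,0,0],"yaw":0,"fingers":-1}
    - {"dp":[0,0,0],"yaw":0,"fingers":-1}
    - {"dp":[0,0,0],"yaw":0,"fingers":-1}
    - {"dp":[0,0,0],"yaw":0,"fingers":-1}
    - {"dp":[0,0,0],"yaw":0,"fingers":-1}
    - {"dp":[0,0,0],"yaw":0,"fingers":-1}

```text
clock: 17.78
eef_pos: [0.4934, -0.2589, 0.0898]
eef_rot: [3.14, -0.522, -0.128]
wrist_force: [-17.1, 2.4, 25.5]
grip_width: 0.0002
grasp_force: 14.9
```

```bash
python3 g.py
cat > r.py <<'E'
from plant import *
from h import *
c=camera("top");cv2.imwrite("pics/top5.png",cv2.resize(c["color"][130:330,180:480,::-1],None,fx=2.5,fy=2.5))
w=cloud(c);o=np.array([.4986,-.2598,0]);t=(w-o)@R.from_euler("z",-.128).as_matrix()
sat=np.ptp(c["color"].astype(int),axis=2)
for y in(.055,-.055):
    q=(t[...,0]>.08)&(t[...,0]<.295)&(abs(t[...,1]-y)<.036)&(t[...,2]>.09)&(t[...,2]<.17)&(sat<30);p=t[q];print("lane",y,q.sum(),np.percentile(p,[2,50,98],axis=0) if q.any() else "")
E
python3 r.py
```

```text
[ 0.4934 -0.2589  0.0898] [ 3.1402 -0.5216 -0.1282] [-0.64  0.3   2.17  0.88  0.32  0.26] to contact, tool mm [  2.5542   0.7944 -12.0022] units [ 0.0085  0.0026 -0.04  ] F [-17.1   2.4  25.5]
lane 0.055 401 [[0.2379 0.0254 0.0918]
 [0.2538 0.053  0.1092]
 [0.2786 0.0801 0.1169]]
lane -0.055 416 [[ 0.2386 -0.0821  0.0908]
 [ 0.2536 -0.0545  0.109 ]
 [ 0.2799 -0.0273  0.1178]]
```

View pics/top5.png

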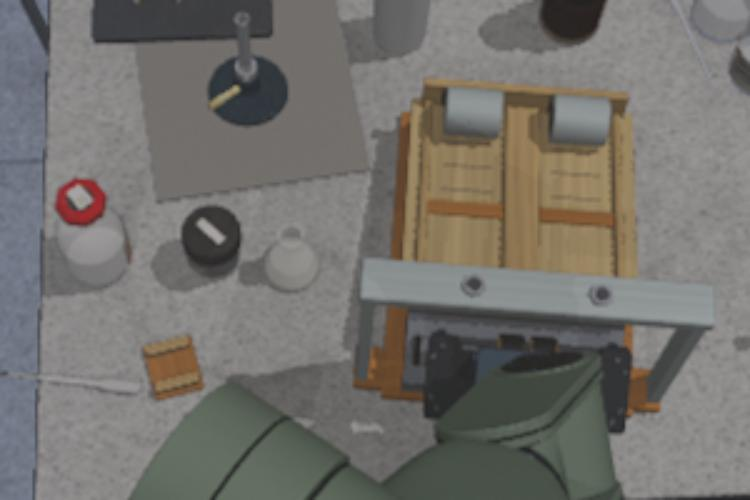

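Both rollers rest at the stop in their own lanes, at crop pixels (474,110) and (580,117), and the bystanders are undisturbed. I'll hold another second, then back off along the tool axis.

drive_tool:
  steps:
    - {"dp":[0,0,0],"yaw":0,"fingers":-1}
    - {"dp":[0,0,0],"yaw":0,"fingers":-1}
    - {"dp":[0,0,0],"yaw":0,"fingers":-1}
    - {"dp":[0,0,0],"yaw":0,"fingers":-1}
    - {"dp":[0,0,0],"yaw":0,"fingers":-1}
    - {"dp":[0,0,0],"yaw":0,"fingers":-1}
    - {"dp":[0,0,0],"yaw":0,"fingers":-1}
    - {"dp":[0,0,0],"yaw":0,"fingers":-1}
    - {"dp":[0,0,-0.015],"yaw":0,"fingers":-1}
    - {"dp":[0,0,-0.02],"yaw":0,"fingers":-1}
    - {"dp":[0,0,-0.02],"yaw":0,"fingers":-1}
    - {"dp":[0,0,-0.04],"yaw":0,"fingers":-1}
    - {"dp":[0,0,-0.08],"yaw":0,"fingers":-1}
    - {"dp":[0,0,-0.08],"yaw":0,"fingers":-1}
    - {"dp":[0,0,0],"yaw":0,"fingers":-1}
    - {"dp":[0,0,0],"yaw":0,"fingers":-1}
    - {"dp":[0,0,0],"yaw":0,"fingers":-1}
    - {"dp":[0,0,0],"yaw":0,"fingers":-1}

```text
clock: 19.33
eef_pos: [0.4562, -0.2535, 0.1529]
eef_rot: [-3.14, -0.517, -0.129]
wrist_force: [0.5, 0.2, 0.3]
grip_width: 0.0003
grasp_force: 0.0
```

```bash
python3 g.py; python3 r.py; python3 -c "
from plant import *
print(finish_job())"
```

```text
[ 0.4562 -0.2535  0.1529] [-3.1398 -0.517  -0.1294] [-0.69  0.15  2.15  0.62  0.47  0.5 ] to contact, tool mm [ 3.9693  1.4577 61.4221] units [0.0132 0.0049 0.2047] F [0.5 0.2 0.3]
lane 0.055 533 [[0.1326 0.0245 0.0906]
 [0.2476 0.0533 0.1057]
 [0.2801 0.0853 0.1176]]
lane -0.055 543 [[ 0.1329 -0.0842  0.0908]
 [ 0.2482 -0.0548  0.1062]
 [ 0.279  -0.0254  0.1176]]
the job is handed in; nothing more can be done
None
```

The job is handed in at about 19 s: the roller was loaded, the bar was pressed home near its middle and held, both rollers measured at the stop in their own lanes, and the tool is clear of the bar with the gate blades visible again; the judge's verdict was not shown.

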